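Set the bar under the gauge tip and hold the control box open

ROBOT

A 6-joint arm with a two-finger parallel gripper is mounted at the origin on the work surface. World frame = base frame: x ahead of the robot, y to its left, z up, the work surface at z = 0. Lengths are in mm, angles in rad, forces in N, time in s.
With the tool pointing down it reaches from about 325 to 900 mm from the base axis. Payload 3.5 kg.
Tool frame: the origin (TCP) lies midway between the tips of the shut fingers; the grasp point (between the pads) lies 19 mm behind it (robot.hold_point_z is the distance from the TCP to the grasp point, in mm); z points along the fingers, y is the line along which they close (so a half turn about z gives the same grasp; the last joint's range is limited). The gripper opens to 85 mm and grips with 20 to 120 N. Pads are 22 mm wide; open, the fingers measure 114 mm over their backs; the gripper's body (76 mm by 85 mm) begins 54 mm behind the grasp point. The pads swing forward as they close: fully open they stand 13 mm farther back than shut.
Start: joints at [-1.282, 0.276, -0.026, 1.268, 0, 1.467], TCP at [238.646, -577.642, 231.313] pointing down, gripper open.
Joint ranges: [-3.12, 3.12], [-0.85, 1.88], [-1.08, 1.24], [-1.95, 2.15], [-1.57, 1.53], [-3.14, 3.14]. Speed limits (rad/s): [2.57, 2.57, 3.14, 3.14, 3.14, 3.14].

INTERFACE

Orientations are given as a unit quaternion [x, y, z, w].
In Python, from station import robot gives the robot as it stands.
- The arm moves only by the tool carry_out, never from a script. Its argument "increments" is a list of rows, each a list of 3 entries, a list of its own where there are three numbers: the finger opening in cm, from 0 to 8.54, then the shift along the tool's x, y, z in cm, then the turn about the tool's z in degrees. A call has 1 to 5 rows; each row shifts and turns the commanded pose from where the row before left it, along the tool's axes as they then stand; what a row does not reach is not made up. A row lasts 1/8 s, in which the tool goes at most 62.5 mm and 10.7 degrees, less where a joint would pass 70% of its speed; a pose out of reach is approached as far as the arm can. A call with a gripper value outside its range is refused whole. The fingers move at their own pace and stop on an object; "squeeze" is the grip in N (left out, the last holds). Time passes only in rows, so rows that do not move let the fingers close. It gives the time, the measured TCP pose, the force, the opening and the grip force at its end, in the units of the state.
- robot.sense(): the state, without advancing time (a new reading comes with each control period).
- robot.get_image(name): name is "side" or "top" or "wrist"; returns a dict with "img" (400x640x3 uint8, red, green, blue), "intrinsics" (3x3 intrinsics, pixels), "position" and "attitude" of the camera in the world. Camera axes: x right, y down, z forward; pixel columns grow to the right and rows downward; lengths in mm; the calibration is good to about 2 mm. A picture is of the moment at which its call begins. There is no depth.
- robot.close_job(): hands the job in; it is judged then, once.
The state is a dict: "time_s": time; "joint_positions": joint angles; "joint_vel": joint speeds; "tau": joint torques, N m; "tool_pos": TCP position; "tool_rot": TCP orientation; "wrist_force": force on the tool from outside, world axes, zero at the start; "ft_torque": the same for the moment, N m; "finger_gap": opening from 0.0 (shut) to 1.0 (fully open); "finger_force": force on a finger pad.
Only numpy, scipy, OpenCV 4.12 (cv2) and the standard library are available. Lean on these libraries where they do the work, as an engineer would, in place of code of your own. Each camera call takes 0.05 s, during which the arm holds its last target. There are 200 camera calls.

TASK

On the black surface plate, slide the aluminium bar, keeping it flat on the plate, until its red dot sits right under the fixed pointed tip of the gauge. Then lift the grey cover of the black control box by its handle and hold it open at 45 degrees so that I can trim the screws inside; it springs shut if let go, so finish while still holding it there. Leave the oil bottle, the spare knob and the screwdriver where they are.

Things in the scene. Friction and masses are not known exactly. Their poses are not given: they have to be found in the camera images.
- gauge: fixed black surface plate 340 x 200 x 20 mm with the dial gauge; origin at the centre of its underside on the table, x along its length (away from the robot at yaw 0), z up. A 32 mm column stands at x +140, y +70 mm; from it an arm at 180 to 210 mm height carries the dial and a 16 mm stem down to the tip
- gauge_tip (a point): the brass point of the dial gauge, fixed, pointing straight down at plate x +50, y 0 mm, 37 mm above the table and 5 mm above the top of the bar; above it the stem, 16 mm in diameter, up to 180 mm. Axes as the plate's
- work_dot (a point): centre of the red dot, 12 mm in diameter, on top of the loose aluminium bar (150 x 50 x 12 mm, about 0.27 kg, lying on the black plate, its top 32 mm above the table). Axes are the bar's: x along its length from thumbscrew to dot, z up; the dot lies 20 mm from the bar's +x end
- work_grip (a point): middle of the knurled aluminium thumbscrew head upright on that bar, a handy grip: 28 mm in diameter, 18 mm high, its centre 63 mm above the table (top at 72 mm), on a 10 mm stem; 110 mm from the dot along the bar's -x. It does not turn in the bar. Axes as the bar's
- housing: fixed black control box under the cover, 200 (x) x 180 (y) x 90 mm high, open on top; origin at the centre of its underside, x from the handle side (near the robot) to the hinge side
- cover (a joint): angle of the control box's grey cover (200 x 180 x 8 mm) in rad: 0 shut, grows as it opens, stop at 1.4; 45 degrees is 0.785. Its weight (about 0.35 kg) and a spring shut it: about 2 to 4 N at the handle
- cover_handle (a point): middle of the cover's round orange bar handle, 12 mm in diameter, 90 mm long along y, on posts at its ends; axis 40 mm above the cover's top face, 30 mm from its free edge, 138.5 mm above the table when shut. A pinch can turn about the bar as the cover swings. Axes turn with the cover: y along bar and hinge, -x from hinge to free edge, z out of its top
- cover_hinge (a point): point on the cover's hinge line, which runs along y through it, 90.5 mm above the table at the box's far (+x) edge; shut, the handle is 170 mm towards -x and 48 mm above it. Opening turns the cover right-handed about +y: the free edge near the robot rises. Axes as the cover's
- oil: yellow oil bottle with a red cap, 48 mm in diameter, 110 mm high, standing loose; origin at the centre of its underside. Bystander
- spare: spare black plastic knob, 50 mm in diameter and 40 mm high, standing loose; origin at the centre of its underside. Bystander
- driver: screwdriver with an orange handle lying loose, about 200 mm long, under 35 mm high; origin near its middle, x along it from handle to tip. Bystander
Mind the look-alikes: they are no part of the job. Of the things shaped like the part that bears work_dot, the aluminium one is meant.

How it is judged:
By the outcome, as a careful person would: the job done as asked, in the order asked, and still so for the second after the job is handed in, while the arm keeps its last pose, push and grip.
It also fails if it takes over 61 s, if anything falls off the work surface, if the arm or the gripper's body presses on something with over 40 N, if the wrist force passes 120 N, or if a joint passes its speed limit or range.

## Working session

There is one attempt and no reset: what is moved stays moved. The work goes in short steps, Python scripts to look and compute and a tool call to move; the robot and the scene stay as the last step left them, time stands still between calls to the robot, and variables do not carry over. Pictures are saved under pics/ and viewed, at most 10 in all, crops included, and the job is handed in when it is done.

Besides the shell and the picture viewer there is one more tool, called as a command line: name --argument value ..., lists and objects as JSON in quotes. carry_out: Moves the arm, as the interface text tells. Its arguments: {"type":"object","properties":{"increments":{"type":"array"},"squeeze":{"type":"number"}},"required":["increments"]}

```bash
mkdir -p pics; cat > h.py <<'E'
import numpy as np, cv2
from station import robot
from scipy.spatial.transform import Rotation as R
def shot(n,f=None):
    d=robot.get_image(n)
    if f: cv2.imwrite('pics/'+f,cv2.cvtColor(d['img'],cv2.COLOR_RGB2BGR))
    return d
def rot(d):
    a=np.array(d['attitude'],float)
    return R.from_quat(a).as_matrix() if a.size==4 else a.reshape(3,3)
def ray(d,u,v):
    r=rot(d)@np.linalg.inv(np.array(d['intrinsics']))@np.array([u,v,1.]); return np.array(d['position'],float),r/np.linalg.norm(r)
def onz(d,u,v,z):
    p,r=ray(d,u,v); return p+r*(z-p[2])/r[2]
def tri(a,b):
    A=np.zeros((3,3));c=np.zeros(3);rs=[a,b]
    for p,r in rs:
        M=np.eye(3)-np.outer(r,r);A+=M;c+=M@p
    x=np.linalg.solve(A,c); return x,[np.linalg.norm(np.cross(x-p,r)) for p,r in rs]
def proj(d,X):
    q=np.array(d['intrinsics'])@rot(d).T@(np.array(X)-d['position']); return q[:2]/q[2]
E
python3 - <<'E'
from h import *
import pickle
D={n:shot(n) for n in('top','side','wrist')}
pickle.dump(D,open('d0.pkl','wb'))
for n in D: print(n,D[n]['position'],D[n]['attitude'],D[n]['intrinsics'])
for n in('top','side'):
    cv2.imwrite(f'pics/{n}0.png',cv2.resize(D[n]['img'][...,::-1],(800,500)))
print(robot.sense())
E
```

```text
top [ 316.80467752    2.4366301  1495.89672873] [-0.69456939  0.71556937 -0.04976337  0.05529414] [[515.76961515   0.         318.16344797]
 [  0.         515.76961515 198.92340458]
 [  0.           0.           1.        ]]
side [ 111.93007949 1112.98589591  802.38697583] [-0.15394071  0.85582342 -0.48327565  0.1015538 ] [[473.74610073   0.         326.68241723]
 [  0.         473.74610073 196.55713493]
 [  0.           0.           1.        ]]
wrist [ 313.78643544 -547.05390141  374.00056202] [ 0.82071997 -0.54860617 -0.08893096  0.1324435 ] [[287.71813523   0.         321.31216523]
 [  0.         287.71813523 199.43219113]
 [  0.           0.           1.        ]]
{'time_s': 0.15, 'joint_positions': array([-1.28239379e+00,  2.76986469e-01, -2.75034642e-02,  1.26799875e+00,
        2.53410739e-05,  1.46737665e+00]), 'joint_vel': array([-0.00126955, -0.00229444,  0.00379011,  0.00137107,  0.00095795,
       -0.00112636]), 'tau': array([-1.30370485e-03, -4.46056938e+01,  2.95639086e+01,  1.05658299e-02,
       -1.83141528e-04,  8.76238687e-06]), 'tool_pos': array([ 238.49178582, -577.08294836,  230.42846708]), 'tool_rot': array([ 9.80870371e-01,  1.94660213e-01, -6.55364846e-05, -8.43733490e-04]), 'wrist_force': array([ 0.00276445, -0.55992677, -0.37166872]), 'ft_torque': array([-0.02407668, -0.00512371,  0.00233034]), 'finger_force': 0.0, 'finger_gap': 1.0023158987313594}
```

View pics/top0.png

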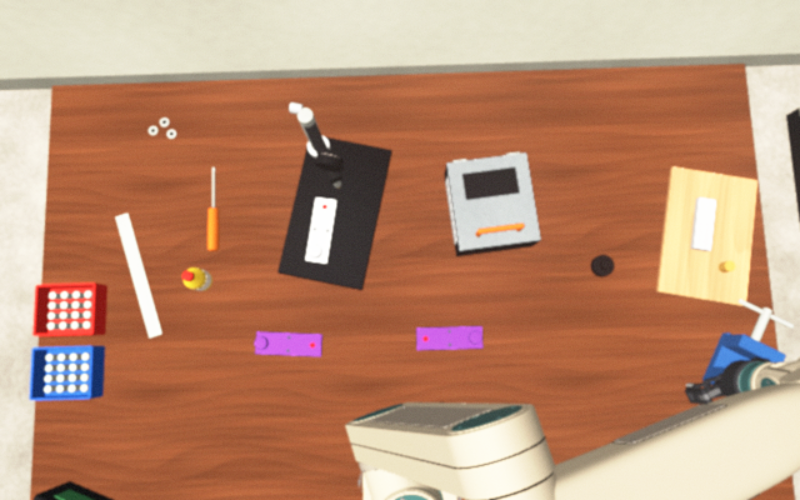

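View pics/side0.png

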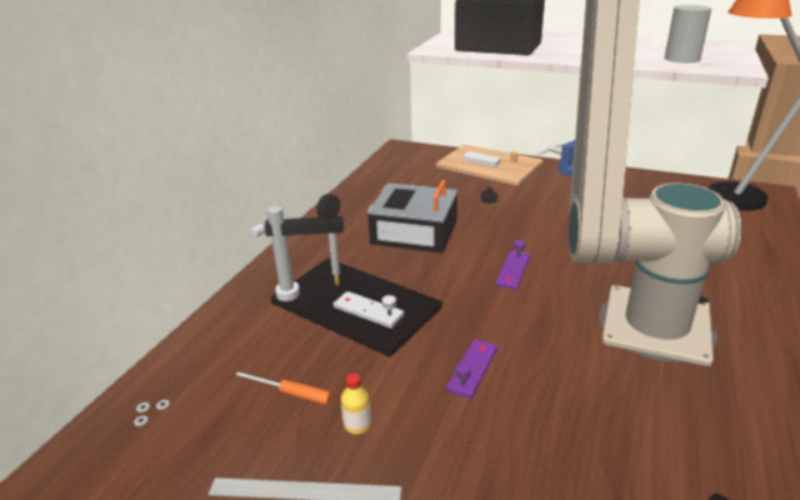

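The top view (800x500) shows the black plate at about (335,213). The aluminium bar's red dot is at (324,206), its thumbscrew near (318,253), the cover handle at (500,230) and the box at (492,203). The side view shows the tip at (337,283), the dot at (348,299), the thumbscrew at (389,303) and the handle at (440,195). The purple bars and the bar on the wooden board are look-alikes.

```bash
python3 - <<'E'
from h import *
import pickle
D=pickle.load(open('d0.pkl','rb'))
def comps(n,box,f):
    x0,y0,x1,y1=[int(v/1.25) for v in box]; im=D[n]['img']
    m=np.zeros(im.shape[:2],np.uint8); c=im[y0:y1,x0:x1].astype(int)
    m[y0:y1,x0:x1]=f(c[...,0],c[...,1],c[...,2])*255
    k,l,s,cen=cv2.connectedComponentsWithStats(m)
    o=sorted([(s[i][4],cen[i],i) for i in range(1,k)],key=lambda t:-t[0])
    return o,l
red=lambda r,g,b:(r>g+50)&(r>b+40)
org=lambda r,g,b:(r>190)&(r>g+60)&(b<110)
t=D['top'];s=D['side']
dt=comps('top',(312,195,336,220),red)[0];ds=comps('side',(338,290,360,308),red)[0]
print('dot',dt[:2],ds[:2]); X,e=tri(ray(t,*dt[0][1]),ray(s,*ds[0][1]));print(X,e,onz(t,*dt[0][1],32),onz(s,*ds[0][1],32))
ht,lt=comps('top',(465,215,535,242),org);hs,ls=comps('side',(428,175,450,215),org)
print('handle',ht[:2],hs[:2]);X,e=tri(ray(t,*ht[0][1]),ray(s,*hs[0][1]));print(X,e,onz(t,*ht[0][1],138.5))
rr=cv2.minAreaRect(np.argwhere(lt==ht[0][2])[:,::-1].astype(np.float32));print(rr)
bp=cv2.boxPoints(rr); print([onz(t,*p,138.5).round(1) for p in bp])
# plate
bl,l=comps('top',(270,130,400,300),lambda r,g,b:(r<60)&(g<60)&(b<60))
pts=np.argwhere(l==bl[0][2])[:,::-1].astype(np.int32); hull=cv2.convexHull(pts)
ap=cv2.approxPolyDP(hull,6,True)[:,0];print('plate',bl[0],ap,[onz(t,*p,20)[:2].round(0) for p in ap])
# bar
al,l=comps('top',(295,190,345,270),lambda r,g,b:(r>130)&(g>130)&(b>130))
r2=cv2.minAreaRect(np.argwhere(l==al[0][2])[:,::-1].astype(np.float32));print('bar',r2,[onz(t,*p,32)[:2].round(0) for p in cv2.boxPoints(r2)])
# box
gr,l=comps('top',(430,140,550,260),lambda r,g,b:(r>120)&(g>120)&(b>120))
r3=cv2.minAreaRect(np.argwhere(l==gr[0][2])[:,::-1].astype(np.float32));print('cover',r3,[onz(t,*p,98.5)[:2].round(0) for p in cv2.boxPoints(r3)])
a=cv2.resize(t['img'][95:245,210:350,::-1],None,fx=4,fy=4,interpolation=2)[:,:]
b=cv2.resize(s['img'][150:290,200:360,::-1],(640,560),interpolation=2)
cv2.imwrite('pics/c1.png',np.vstack([cv2.resize(t['img'][100:240,210:450,::-1],(514,300)),cv2.resize(s['img'][200:290,206:360,::-1],(514,300))]))
E
```

```text
dot [(np.int32(8), array([259.5, 165. ]), 1)] [(np.int32(10), array([277.5, 239.2]), 1)]
[640.7934157  177.83350256  34.39999178] [np.float64(0.3658036429311068), np.float64(0.36580364293129486)] [640.97022513 177.993561    32.        ] [642.84329726 174.92085049  32.        ]
handle [(np.int32(135), array([399.85185185, 182.85925926]), 1)] [(np.int32(73), array([350.42465753, 154.36986301]), 1)]
[ 559.75763285 -210.61355823  127.57940431] [np.float64(0.851630547000009), np.float64(0.8516305469999179)] [ 556.99057269 -209.11478803  138.5       ]
((399.4231262207031, 183.38461303710938), (5.085424423217773, 37.70655822753906), 82.87498474121094)
[array([ 557.7, -157.2,  138.5]), array([ 567.3, -257.6,  138.5]), array([ 553.5, -258.5,  138.5]), array([ 544. , -158.3,  138.5])]
plate (np.int32(5419), array([271.77597343, 165.51559328]), 1) [[311 121]
 [289 229]
 [224 217]
 [246 104]] [array([772.,  25.]), array([453.,  97.]), array([494., 284.]), array([831., 217.])]
bar ((256.4947509765625, 183.73355102539062), (18.926603317260742, 53.16739273071289), 8.880659103393555) [array([515., 227.]), array([668., 202.]), array([658., 147.]), array([505., 173.])]
cover ((392.8199768066406, 160.239990234375), (73.39769744873047, 69.43788146972656), 81.8698959350586) [array([721., -93.]), array([ 744., -287.]), array([ 537., -303.]), array([ 515., -114.])]
```

View pics/c1.png

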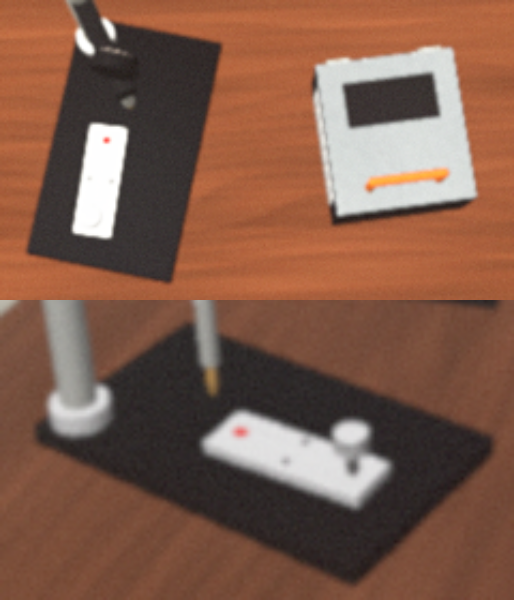

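The crop shows the dot at top-crop (107,140), the stem end near (128,100), and the tip at side-crop (213,395), which is side pixel (269.8,228.5). Next I refine the plate and tip estimate and plan the approach.

```bash
cat >> h.py <<'E'
def yaw(): 
    m=R.from_quat(robot.sense()['tool_rot']).as_matrix(); return np.degrees(np.arctan2(m[1,0],m[0,0]))
def plan(T,yw,n,g=8.5,dec=1):
    "print n rows from the measured pose to TCP T (mm), yaw yw (deg)"
    s=robot.sense(); p=s['tool_pos'].copy(); y=yaw(); T=np.array(T,float); dy=(yw-y+180)%360-180
    print('from',p.round(1),round(y,2))
    for i in range(n):
        k=n-i; d=(T-p)/k; t=round(-dy/k,1); a=np.radians(y)
        v=np.round([(d[0]*np.cos(a)+d[1]*np.sin(a))/10,(d[0]*np.sin(a)-d[1]*np.cos(a))/10,-d[2]/10],dec)
        p+=10*np.array([v[0]*np.cos(a)+v[1]*np.sin(a),v[0]*np.sin(a)-v[1]*np.cos(a),-v[2]])
        y-=t; dy+=t; print([g,v.tolist(),t])
E
python3 - <<'E'
from h import *
import pickle
D=pickle.load(open('d0.pkl','rb'));t=D['top'];s=D['side']
print('tip side',onz(s,269.8,228.5,37),'top proj of tip',proj(t,[683,148,37]),proj(t,[683,148,180]))
print('screw',onz(t,254.3,201.8,72), 'wrist cam dir',rot(D['wrist'])[:,2])
plan([520,170,290],90,15)
E
```

```text
tip side [683.29126516 141.61280902  37.        ] top proj of tip [269.42949959 150.1522939 ] [263.80464904 137.01864298]
screw [527.60261276 189.00832843  72.        ] wrist cam dir [-0.29129347 -0.1198219  -0.94910001]
from [ 238.5 -577.1  230.4] 22.45
[8.5, [3.6, -3.9, -0.4], np.float64(-4.5)]
[8.5, [3.9, -3.6, -0.4], np.float64(-4.5)]
[8.5, [4.2, -3.3, -0.4], np.float64(-4.5)]
[8.5, [4.4, -2.9, -0.4], np.float64(-4.5)]
[8.5, [4.7, -2.6, -0.4], np.float64(-4.5)]
[8.5, [4.9, -2.2, -0.4], np.float64(-4.5)]
[8.5, [5.0, -1.8, -0.4], np.float64(-4.5)]
[8.5, [5.1, -1.4, -0.4], np.float64(-4.5)]
[8.5, [5.2, -1.0, -0.4], np.float64(-4.5)]
[8.5, [5.3, -0.6, -0.4], np.float64(-4.5)]
[8.5, [5.3, -0.2, -0.4], np.float64(-4.5)]
[8.5, [5.3, 0.3, -0.4], np.float64(-4.5)]
[8.5, [5.3, 0.7, -0.4], np.float64(-4.5)]
[8.5, [5.2, 1.1, -0.4], np.float64(-4.5)]
[8.5, [5.2, 1.4, -0.4], np.float64(-4.6)]
```

carry_out --increments '[[8.5,[3.6,-3.9,-0.4],-4.5],[8.5,[3.9,-3.6,-0.4],-4.5],[8.5,[4.2,-3.3,-0.4],-4.5],[8.5,[4.4,-2.9,-0.4],-4.5],[8.5,[4.7,-2.6,-0.4],-4.5]]'

```text
time_s: 0.78
tool_pos: [331.8, -326.7, 251.2]
tool_rot: [0.924, 0.383, 0.0, -0.0]
wrist_force: [0.6, 0.2, 0.3]
finger_gap: 0.993
finger_force: 0.0
```

carry_out --increments '[[8.5,[4.9,-2.2,-0.4],-4.5],[8.5,[5.0,-1.8,-0.4],-4.5],[8.5,[5.1,-1.4,-0.4],-4.5],[8.5,[5.2,-1.0,-0.4],-4.5],[8.5,[5.3,-0.6,-0.4],-4.5]]'

```text
time_s: 1.4
tool_pos: [425.9, -77.9, 271.4]
tool_rot: [0.831, 0.556, 0.0, 0.0]
wrist_force: [1.5, -0.3, -0.2]
finger_gap: 0.997
finger_force: 0.0
```

carry_out --increments '[[8.5,[5.3,-0.2,-0.4],-4.5],[8.5,[5.3,0.3,-0.4],-4.5],[8.5,[5.3,0.7,-0.4],-4.5],[8.5,[5.2,1.1,-0.4],-4.5],[8.5,[5.2,1.4,-0.4],-4.6]]'

```text
time_s: 2.02
tool_pos: [520.0, 171.5, 291.2]
tool_rot: [0.706, 0.708, -0.0, 0.0]
wrist_force: [0.5, -0.6, 0.2]
finger_gap: 0.993
finger_force: 0.0
```

carry_out --increments '[[8.5,[0,0,0],0],[8.5,[0,0,0],0]]'

```text
time_s: 2.28
tool_pos: [519.2, 169.6, 290.8]
tool_rot: [0.707, 0.707, -0.001, -0.0]
wrist_force: [-0.1, -0.1, -0.1]
finger_gap: 0.994
finger_force: 0.0
```

```bash
python3 - <<'E'
from h import *
import pickle
d=shot('wrist','w1.png');pickle.dump(d,open('w1.pkl','wb'));print(robot.sense()['tool_pos'],yaw(),robot.sense()['wrist_force'])
for X in ([641,177,32],[683,145,37],[530,192,72]): print(proj(d,X).round(0))
E
```

```text
[519.19804671 169.10442637 290.87370767] 90.00214727365211 [-0.11093078  0.44318955  0.47105427]
[408. 158.]
[436. 181.]
[330. 152.]
```

View pics/w1.png

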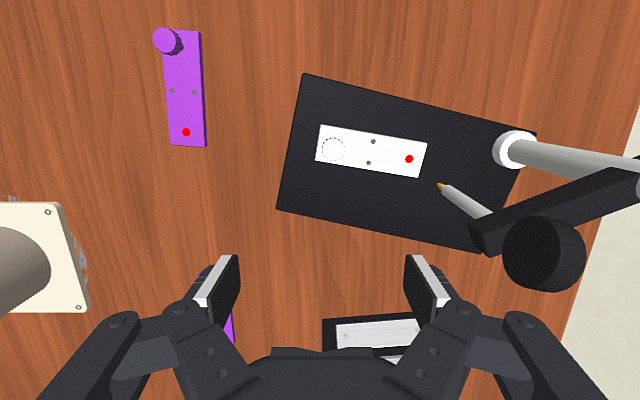

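The wrist view shows the dot at (409,159), the screw head at (333,149) and the brass tip end at (438,185), with the plate's corners visible. I'll cast rays from this.

```bash
python3 - <<'E'
from h import *
import pickle
d=pickle.load(open('w1.pkl','rb'));D=pickle.load(open('d0.pkl','rb'));t=D['top'];s=D['side']
im=d['img'].astype(int);r,g,b=im[...,0],im[...,1],im[...,2]
m=((r>g+90)&(r>b+90)).astype(np.uint8);m[:,:390]=0;m[:,425:]=0;m[:140]=0;m[175:]=0
ys,xs=np.nonzero(m);c=(xs.mean(),ys.mean());print('dot px',c,onz(d,*c,32),tri(ray(d,*c),ray(s,277.5,239.2)),tri(ray(d,*c),ray(t,259.5,165)))
m=((r>b+45)&(r>90)).astype(np.uint8);m[:,:430]=0;m[:,456:]=0;m[:178]=0;m[205:]=0
ys,xs=np.nonzero(m);P=np.c_[xs,ys];print('brass',len(P),P.min(0),P.max(0));e=P[np.argmin(P[:,0]*.8+P[:,1]*.6)];print('end',e)
print('tip',onz(d,*e,37),tri(ray(d,*e),ray(s,269.8,228.5)))
m=((r<70)&(g<70)).astype(np.uint8);m[:70]=0;m[252:]=0;m[:,:270]=0;m[:,538:]=0
k,l,st,ce=cv2.connectedComponentsWithStats(m);i=1+np.argmax(st[1:,4]);h=cv2.convexHull(np.argwhere(l==i)[:,::-1].astype(np.int32))
print([(p.tolist(),onz(d,*p,20)[:2].round(0).tolist()) for p in cv2.approxPolyDP(h,4,True)[:,0]])
gl=im[115:185,310:435].min(2);m=(gl>150).astype(np.uint8)
k,l,st,ce=cv2.connectedComponentsWithStats(m);i=1+np.argmax(st[1:,4]);rr=cv2.minAreaRect(np.argwhere(l==i)[:,::-1].astype(np.float32))
print('bar',[onz(d,p[0]+310,p[1]+115,32)[:2].round(0).tolist() for p in cv2.boxPoints(rr)])
cc=cv2.HoughCircles(cv2.cvtColor(d['img'],cv2.COLOR_RGB2GRAY)[125:175,310:360],cv2.HOUGH_GRADIENT,1,20,param1=60,param2=6,minRadius=9,maxRadius=14);print(cc)
print('screw',onz(d,333,149,72), tri(ray(d,333,149),ray(s,389/1.25,301/1.25)))
E
```

```text
dot px (np.float64(408.75), np.float64(158.3846153846154)) [642.73670735 176.47390112  32.        ] (array([642.09028565, 176.67054361,  33.42405428]), [np.float64(0.21432847373118044), np.float64(0.21432847373109393)]) (array([640.24671473, 177.4479544 ,  38.06706329]), [np.float64(0.6274448814392366), np.float64(0.6274448814392569)])
brass 35 [437 183] [444 189]
end [437 183]
tip [685.05753627 142.03819188  37.        ] (array([684.0412199 , 141.93035318,  37.30167077]), [np.float64(0.8646676236820636), np.float64(0.8646676236819857)])
[([537, 251], [868.0, 24.0]), ([467, 251], [755.0, 24.0]), ([276, 209], [450.0, 96.0]), ([302, 74], [494.0, 287.0]), ([535, 132], [821.0, 212.0])]
bar [[509.0, 174.0], [518.0, 223.0], [666.0, 199.0], [663.0, 148.0]]
[[[19.5 24.5 13.4]]]
screw [534.27729599 195.5086958   72.        ] (array([533.34735615, 194.02819072,  65.98344456]), [np.float64(1.306610981554452), np.float64(1.306610981554296)])
```

```bash
python3 - <<'E'
from h import *
plan([534,195,43],90,8)
E
```

```text
from [519.2 169.1 290.9] 90.0
[8.5, [0.3, 0.2, 3.1], np.float64(0.0)]
[8.5, [0.3, 0.2, 3.1], np.float64(0.0)]
[8.5, [0.3, 0.2, 3.1], np.float64(0.0)]
[8.5, [0.3, 0.2, 3.1], np.float64(0.0)]
[8.5, [0.3, 0.2, 3.1], np.float64(0.0)]
[8.5, [0.4, 0.2, 3.1], np.float64(0.0)]
[8.5, [0.3, 0.1, 3.1], np.float64(0.0)]
[8.5, [0.4, 0.2, 3.1], np.float64(0.0)]
```

carry_out --increments '[[8.5,[0.5,0.3,4.0],0],[8.5,[0.5,0.3,4.0],0],[8.5,[0.5,0.3,4.0],0],[8.5,[0.5,0.3,4.0],0],[8.5,[0.5,0.3,3.5],0]]'

```text
time_s: 2.95
tool_pos: [534.1, 193.1, 95.0]
tool_rot: [0.708, 0.706, -0.0, -0.0]
wrist_force: [0.3, -0.5, 0.8]
finger_gap: 0.997
finger_force: 0.0
```

carry_out --increments '[[8.5,[0,0,3.3],0],[8.5,[0,0,2.0],0],[8.5,[0,0,0],0]]'

```text
time_s: 3.32
tool_pos: [532.6, 192.9, 41.7]
tool_rot: [0.708, 0.707, -0.002, -0.001]
wrist_force: [0.1, -0.0, -0.0]
finger_gap: 0.993
finger_force: 0.0
```

```bash
python3 - <<'E'
from h import *
import pickle
d=shot('wrist','w2.png');pickle.dump(d,open('w2.pkl','wb'));s=robot.sense();print(s['tool_pos'],yaw(),s['wrist_force'])
E
```

```text
[534.01652797 193.43480796  43.06451688] 89.93495321395288 [ 0.73818853 -0.60526377 -0.16975429]
```

View pics/w2.png

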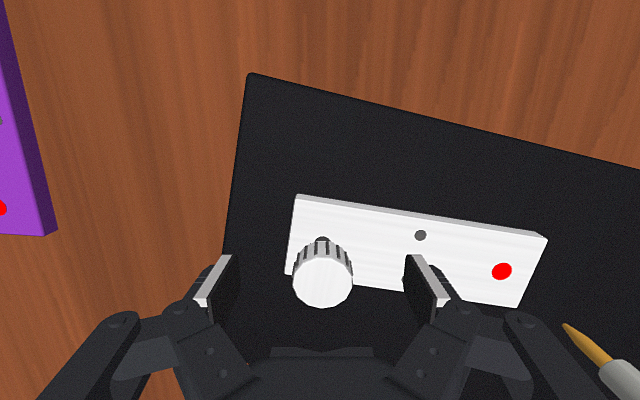

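The head (322,280) sits centred between the pads, the dot is at (502,271) and the tip at (563,324). Now I close on it.

carry_out --increments '[[5.0,[0,0,0],0],[2.2,[0,0,0],0],[2.2,[0,0,0],0],[2.2,[0,0,0],0],[2.2,[0,0,0],0]]' --squeeze 60

```text
time_s: 4.0
tool_pos: [535.3, 195.1, 44.3]
tool_rot: [0.707, 0.707, 0.001, 0.0]
wrist_force: [-1.4, -1.2, 4.6]
finger_gap: 0.309
finger_force: 58.8
```

```bash
cat >> h.py <<'E'
def dottip(d,tipbox=None):
    im=d['img'].astype(int);r,g,b=im[...,0],im[...,1],im[...,2]
    m=((r>g+90)&(r>b+90)&(b<80)&(g<80)).astype(np.uint8);m[:,:300]=0
    k,l,st,ce=cv2.connectedComponentsWithStats(m);i=1+np.argmax(st[1:,4]);c=ce[i]
    m=((r>b+45)&(r>90)&(g>r*.5)&(g>b+15)).astype(np.uint8);k,l,st,ct=cv2.connectedComponentsWithStats(m)
    # the brass blob whose nearest end lies closest to the dot
    best=min(((np.hypot(*(ct[j]-c)),j) for j in range(1,k) if 15<st[j,4]<3000))[1]
    P=np.argwhere(l==best)[:,::-1]; e=P[np.argmin(P[:,1]+.6*P[:,0])]
    return c,e,onz(d,*c,32),onz(d,*e,37)
E
python3 - <<'E'
from h import *
d=shot('wrist');s=robot.sense();print(s['tool_pos'],s['wrist_force'],s['finger_gap'],s['finger_force'])
c,e,a,b=dottip(d);print(c,e,a,b,b-a)
E
```

```text
[535.32496137 195.07880511  44.28189336] [-1.04837359 -0.10352731  5.05191452] 0.306505215570104 58.83561730384827
[496.12145749 271.83805668] [553 323] [645.10152253 175.65895181  32.        ] [685.89526445 140.70485553  37.        ] [ 40.79374192 -34.95409628   5.        ]
```

carry_out --increments '[[2.2,[-0.6,0.7,0],0],[2.2,[-0.6,0.7,0],0],[2.2,[-0.6,0.7,0],0],[2.2,[-0.6,0.7,0],0],[2.2,[-0.6,0.7,0],0]]'

```text
time_s: 4.68
tool_pos: [569.6, 166.0, 44.3]
tool_rot: [0.706, 0.708, 0.001, -0.001]
wrist_force: [-3.3, 2.1, 7.9]
finger_gap: 0.308
finger_force: 59.2
```

carry_out --increments '[[2.2,[0,0,0],0],[2.2,[0,0,0],0]]'

```text
time_s: 4.92
tool_pos: [570.9, 165.1, 44.3]
tool_rot: [0.707, 0.707, 0.001, 0.001]
wrist_force: [-0.5, 0.7, 4.8]
finger_gap: 0.308
finger_force: 59.6
```

```bash
python3 - <<'E'
from h import *
d=shot('wrist');s=robot.sense();print(s['tool_pos'],s['wrist_force'],s['finger_gap'],s['finger_force'],yaw())
c,e,a,b=dottip(d);print(c,e,a,b,b-a)
t=shot('side')
A=cv2.resize(d['img'][200:400,400:640,::-1],(480,400),interpolation=2);B=cv2.resize(t['img'][200:270,240:340,::-1],(320,224),interpolation=2)
o=np.zeros((400,800,3),np.uint8);o[:,:480]=A;o[:224,480:]=B;cv2.imwrite('pics/w3.png',o)
import pickle;pickle.dump((d,t),open('w3.pkl','wb'))
E
```

```text
[570.90644052 165.03473     44.25808435] [-1.00825699  0.54310109  4.84110704] 0.3037811879054532 59.59855914115906 90.05379399654032
[496.17695473 271.5308642 ] [507 282] [680.80105241 145.80045946  32.        ] [685.37025027 141.59238601  37.        ] [ 4.56919786 -4.20807345  5.        ]
```

View pics/w3.png

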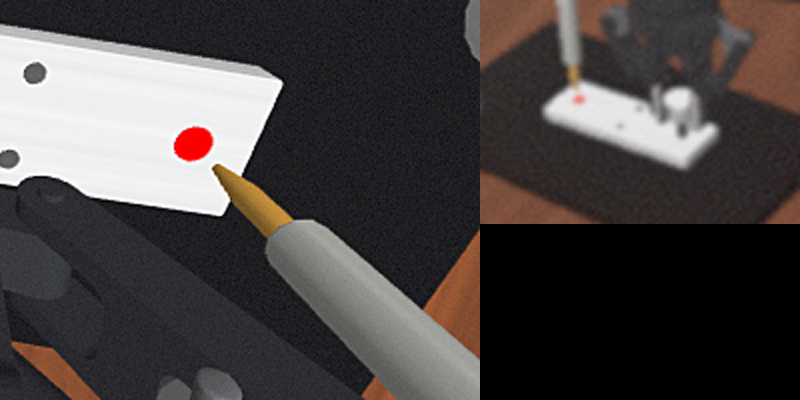

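The crop shows the tip at (213,165) just beside the dot at (193,143), which agrees with the computed 4.6/-4.2 mm remaining.

carry_out --increments '[[2.2,[-0.2,0.25,0],0],[2.2,[-0.2,0.2,0],0],[2.2,[0,0,0],0],[2.2,[0,0,0],0]]'

```text
time_s: 5.52
tool_pos: [574.3, 162.0, 44.3]
tool_rot: [0.706, 0.708, 0.001, -0.001]
wrist_force: [-2.6, 1.3, 6.7]
finger_gap: 0.306
finger_force: 59.8
```

```bash
python3 - <<'E'
from h import *
d=shot('wrist');s=robot.sense();print(s['tool_pos'],s['wrist_force'],s['finger_gap'],yaw())
c,e,a,b=dottip(d);print(c,e,a,b,b-a)
t=shot('side');print('side proj of dot/tip',proj(t,[685.2,141.6,32]),proj(t,[685.2,141.6,37]))
A=cv2.resize(d['img'][220:340,440:560,::-1],(480,480),interpolation=2);B=cv2.resize(t['img'][205:255,250:282,::-1],(307,480),interpolation=2)
cv2.imwrite('pics/w4.png',np.hstack([A,B]))
E
```

```text
[574.27461848 161.93263436  44.28619359] [-2.08499729  2.5759859   7.44531289] 0.3062430923000945 90.10570460696137
[496.4439834  271.51452282] [502 278] [684.11308663 142.97876658  32.        ] [684.86914479 141.61294159  37.        ] [ 0.75605816 -1.36582499  5.        ]
side proj of dot/tip [269.35648974 229.81525884] [269.20382479 228.37227859]
```

View pics/w4.png

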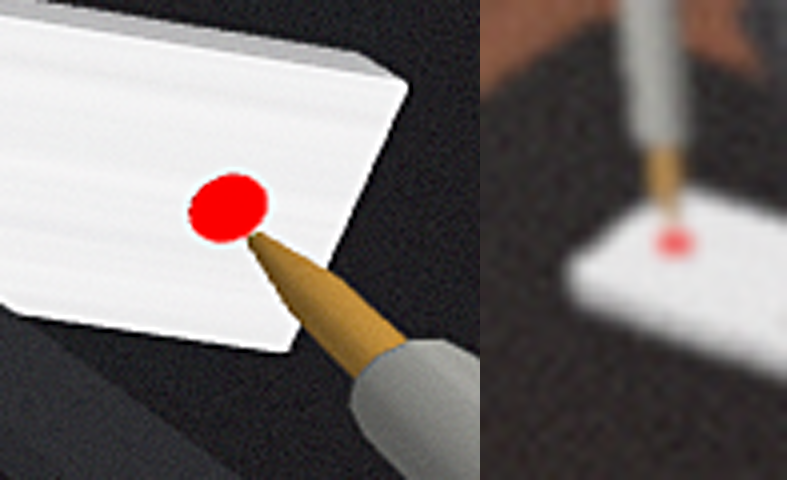

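The tip (250,235 in the crop) stands over the dot (229,208) apart from the 5 mm height parallax. One trim of about 1.5 mm remains before release.

carry_out --increments '[[2.2,[-0.14,0.1,0],0],[2.2,[0,0,0],0],[2.2,[0,0,0],0]]'

```text
time_s: 6.0
tool_pos: [575.2, 160.7, 44.3]
tool_rot: [0.706, 0.708, 0.001, -0.001]
wrist_force: [-2.1, 2.4, 7.2]
finger_gap: 0.308
finger_force: 59.8
```

```bash
python3 - <<'E'
from h import *
d=shot('wrist');s=robot.sense();print(s['tool_pos'],s['wrist_force'],s['finger_gap'],yaw())
c,e,a,b=dottip(d);print(c,e,a,b,b-a)
E
```

```text
[575.3137776  160.72209952  44.30547086] [-2.54098037  1.65735284  6.95349325] 0.30737766435573327 90.11185177642821
[496.32489451 271.46413502] [503 276] [685.04735486 141.84359545  32.        ] [686.21113786 141.84899634  37.        ] [1.16378301 0.00540089 5.        ]
```

carry_out --increments '[[4.5,[0,0,0],0],[8.0,[0,0,0],0],[8.5,[0,0,0],0],[8.5,[0,0,0],0],[8.5,[0,0,-2.0],0]]'

```text
time_s: 6.68
tool_pos: [573.4, 159.0, 61.7]
tool_rot: [0.707, 0.707, -0.002, -0.001]
wrist_force: [-0.1, -0.4, 0.1]
finger_gap: 0.994
finger_force: 0.0
```

```bash
python3 - <<'E'
from h import *
d=shot('wrist');s=robot.sense();print(s['tool_pos'],s['wrist_force'],s['finger_gap'],yaw())
c,e,a,b=dottip(d);print(c,e,a,b,b-a)
T=np.array([520,-60,330.]);T[:]=[520,-190,300]
plan([560,150,220],90,4);plan(T,96,10)
E
```

```text
[576.30442963 159.56016275  65.40471132] [0.18553936 0.33965651 2.44230585] 0.9939046577759262 90.04507082078575
[485.37254902 255.23529412] [489 260] [684.97192497 141.81242547  32.        ] [684.81996246 141.08072767  37.        ] [-0.15196251 -0.7316978   5.        ]
from [576.3 159.6  65.4] 90.05
[8.5, [-0.2, -0.4, -3.9], np.float64(0.0)]
[8.5, [-0.3, -0.4, -3.9], np.float64(0.0)]
[8.5, [-0.2, -0.4, -3.8], np.float64(0.0)]
[8.5, [-0.3, -0.4, -3.9], np.float64(0.0)]
from [576.3 159.6  65.4] 90.05
[8.5, [-3.5, -0.6, -2.3], np.float64(-0.6)]
[8.5, [-3.5, -0.6, -2.4], np.float64(-0.6)]
[8.5, [-3.5, -0.6, -2.3], np.float64(-0.6)]
[8.5, [-3.5, -0.7, -2.4], np.float64(-0.6)]
[8.5, [-3.5, -0.7, -2.3], np.float64(-0.6)]
[8.5, [-3.4, -0.7, -2.4], np.float64(-0.6)]
[8.5, [-3.4, -0.8, -2.3], np.float64(-0.6)]
[8.5, [-3.5, -0.8, -2.4], np.float64(-0.6)]
[8.5, [-3.4, -0.9, -2.3], np.float64(-0.6)]
[8.5, [-3.4, -0.9, -2.4], np.float64(-0.6)]
```

The bar is released and the dot sits under the tip to within about 1 mm. Next I rise and go to the cover.

carry_out --increments '[[8.5,[-0.2,-0.2,-5.0],0],[8.5,[-0.2,-0.2,-5.0],0],[8.5,[-0.2,-0.2,-5.0],0],[8.5,[-0.2,-0.2,-5.0],0],[8.5,[-3.0,0,-1.0],0]]'

```text
time_s: 7.35
tool_pos: [569.9, 122.5, 278.2]
tool_rot: [0.706, 0.708, 0.004, 0.003]
wrist_force: [1.3, 0.1, -0.6]
finger_gap: 0.996
finger_force: 0.0
```

carry_out --increments '[[8.5,[-5.0,-0.2,0],-1],[8.5,[-5.0,-0.2,0],-1],[8.5,[-5.0,-0.2,0],-1],[8.5,[-5.0,-0.2,0],-1],[8.5,[-5.0,-0.2,0],-1]]'

```text
time_s: 7.98
tool_pos: [566.2, -130.4, 273.1]
tool_rot: [0.675, 0.738, 0.0, 0.0]
wrist_force: [0.2, 0.8, 0.6]
finger_gap: 0.996
finger_force: 0.0
```

carry_out --increments '[[8.5,[-5.0,-0.2,0],-1],[8.5,[-4.0,0,0],0],[8.5,[-2.0,0,0],0],[8.5,[0,0,0],0],[8.5,[0,0,0],0]]'

```text
time_s: 8.6
tool_pos: [574.9, -237.0, 273.2]
tool_rot: [0.668, 0.744, 0.0, -0.0]
wrist_force: [0.0, -0.1, 0.1]
finger_gap: 0.991
finger_force: 0.0
```

```bash
python3 - <<'E'
from h import *
import pickle
d=shot('wrist','w5.png');pickle.dump(d,open('w5.pkl','wb'));s=robot.sense();print(s['tool_pos'],s['wrist_force'],yaw())
print(proj(d,[558,-210,138.5]))
E
```

```text
[ 574.91639132 -236.82313174  273.29135374] [ 0.5447262   0.26395617 -0.97224035] 96.13500695856632
[306.62855271 159.33732973]
```

View pics/w5.png

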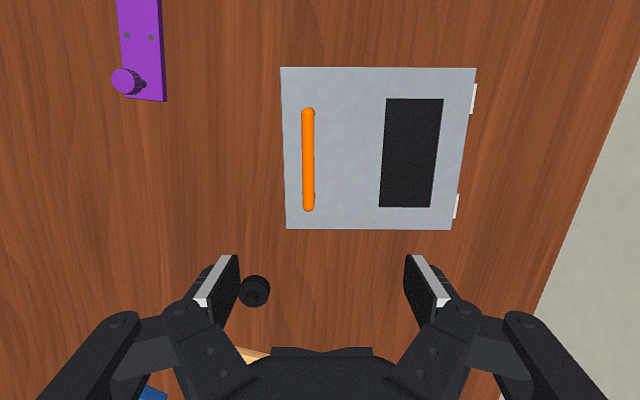

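The wrist view shows the handle from (308,112) to (308,207), midway near (308,159). The cover's corners are about (281,68), (476,69), (451,229) and (287,229).

```bash
python3 - <<'E'
from h import *
import pickle
d=pickle.load(open('w5.pkl','rb'));t=pickle.load(open('d0.pkl','rb'))['top']
def bar(d,x0,y0,x1,y1):
    im=d['img'].astype(int);r,g,b=im[...,0],im[...,1],im[...,2]
    m=((r>150)&(r>g+50)&(b<110)).astype(np.uint8);n=np.zeros_like(m);n[y0:y1,x0:x1]=m[y0:y1,x0:x1]
    P=np.argwhere(n)[:,::-1].astype(float);c=P.mean(0);u=np.linalg.svd(P-c,full_matrices=False)[2][0];q=(P-c)@u
    return c+u*q.min(),c+u*q.max()
w=sorted(bar(d,295,95,325,220),key=lambda p:p[1]);tt=sorted(bar(t,372,172,428,194),key=lambda p:p[0])
for a,b in zip(w,tt): print(a.round(1),b.round(1),onz(d,*a,138.5).round(1),[np.round(v,1) for v in tri(ray(d,*a),ray(t,*b))])
A,B=[onz(d,*a,138.5) for a in w];print('mid',(A+B)/2,'yaw',np.degrees(np.arctan2(B[0]-A[0],A[1]-B[1])),np.linalg.norm(A-B))
for p in((281,68),(476,69),(451,229),(287,229)):print(onz(d,*p,98.5).round(1))
M=(A+B)/2
plan([M[0],M[1],118.5],96,8)
E
```

```text
[307.2 107. ] [380.7 185.5] [ 554.1 -161.6  138.5] [array([ 553.8, -160.8,  121. ]), array([1.2, 1.2])]
[308. 210.] [418.  180.3] [ 564.2 -262.4  138.5] [array([ 562.8, -258.4,  144.6]), array([2.1, 2.1])]
mid [ 559.16418151 -211.9617655   138.5       ] yaw 5.715980577701641 101.32732442769353
[ 522.5 -127.6   98.5]
[ 719.2 -107.3   98.5]
[ 738.  -283.5   98.5]
[ 540.9 -304.5   98.5]
from [ 574.9 -236.8  273.3] 96.14
[8.5, [0.3, -0.2, 1.9], np.float64(0.0)]
[8.5, [0.3, -0.2, 1.9], np.float64(0.0)]
[8.5, [0.3, -0.2, 1.9], np.float64(0.0)]
[8.5, [0.3, -0.1, 2.0], np.float64(0.0)]
[8.5, [0.4, -0.2, 1.9], np.float64(0.0)]
[8.5, [0.3, -0.1, 2.0], np.float64(0.0)]
[8.5, [0.4, -0.2, 1.9], np.float64(0.1)]
[8.5, [0.3, -0.1, 2.0], np.float64(0.0)]
```

carry_out --increments '[[8.5,[0.5,-0.3,3.0],0],[8.5,[0.5,-0.3,3.0],0],[8.5,[0.5,-0.2,3.0],0],[8.5,[0.5,-0.2,3.0],0],[8.5,[0.6,-0.2,2.0],0]]'

```text
time_s: 9.28
tool_pos: [559.5, -211.6, 132.0]
tool_rot: [0.668, 0.744, -0.0, -0.001]
wrist_force: [0.1, 1.0, 0.6]
finger_gap: 0.999
finger_force: 0.0
```

carry_out --increments '[[8.5,[0,0,1.4],0],[8.5,[0,0,0],0],[8.5,[0,0,0],0]]'

```text
time_s: 9.65
tool_pos: [561.3, -214.0, 120.4]
tool_rot: [0.669, 0.744, 0.0, 0.001]
wrist_force: [-0.5, 0.4, 0.5]
finger_gap: 0.998
finger_force: 0.0
```

```bash
python3 - <<'E'
from h import *
d=shot('wrist','w6.png');s=robot.sense();print(s['tool_pos'],s['wrist_force'],yaw())
print(proj(d,[559.2,-212,138.5]))
plan([559.5,-212,119],96,1,dec=2)
E
```

```text
[ 561.40359971 -214.20924549  120.60992121] [-1.02249196 -0.37914692 -0.22176721] 96.05499034123757
[317.12143706 268.08973678]
from [ 561.4 -214.2  120.6] 96.05
[8.5, [0.24, -0.17, 0.16], np.float64(0.1)]
```

View pics/w6.png

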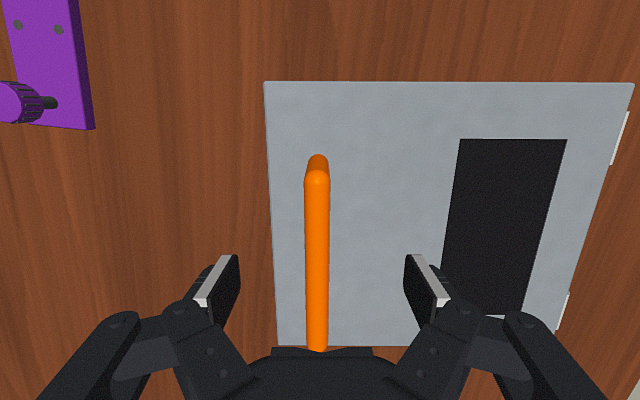

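The handle runs between the pads at column 317, with the pad midpoint near 322. I nudge about 1.5 mm and close.

carry_out --increments '[[6.0,[0.2,-0.15,0.1],0],[3.0,[0,0,0],0],[0.6,[0,0,0],0],[0.6,[0,0,0],0],[0.6,[0,0,0],0]]' --squeeze 40

```text
time_s: 10.32
tool_pos: [558.7, -212.0, 118.4]
tool_rot: [0.669, 0.743, -0.0, 0.0]
wrist_force: [-0.8, -0.2, -0.0]
finger_gap: 0.125
finger_force: 38.9
```

carry_out --increments '[[0.6,[0,0,0],0],[0.6,[0,0,0],0]]'

```text
time_s: 10.58
tool_pos: [558.6, -212.0, 118.4]
tool_rot: [0.669, 0.743, -0.0, 0.0]
wrist_force: [-0.1, 0.2, 0.9]
finger_gap: 0.124
finger_force: 38.9
```

```bash
python3 - <<'E'
from h import *
s=robot.sense();print(s['tool_pos'],s['wrist_force'],s['finger_gap'],s['finger_force'],yaw())
r=np.hypot(170,48);a0=np.arctan2(48,170);p=None
for k in range(0,16):
    a=a0+np.radians(3*k);q=np.array([-r*np.cos(a),r*np.sin(a)])/10
    if p is not None: print(3*k,(q-p).round(2))
    p=q
E
```

```text
[ 558.61839429 -211.9980264   118.36375901] [-0.14326747  0.19038595  0.92840016] 0.12362019978935469 38.89237940311432 96.03926931346967
3 [0.27 0.88]
6 [0.32 0.87]
9 [0.37 0.85]
12 [0.41 0.83]
15 [0.45 0.81]
18 [0.49 0.78]
21 [0.53 0.76]
24 [0.57 0.73]
27 [0.61 0.7 ]
30 [0.65 0.66]
33 [0.68 0.63]
36 [0.71 0.59]
39 [0.74 0.55]
42 [0.77 0.51]
45 [0.79 0.47]
```

carry_out --increments '[[0.6,[0,0.27,-0.88],0],[0.6,[0,0.32,-0.87],0],[0.6,[0,0.37,-0.85],0],[0.6,[0,0.41,-0.83],0],[0.6,[0,0.45,-0.81],0]]'

```text
time_s: 11.2
tool_pos: [576.0, -210.1, 161.1]
tool_rot: [0.669, 0.743, -0.001, -0.001]
wrist_force: [-2.3, -2.5, -4.1]
finger_gap: 0.121
finger_force: 38.9
```

carry_out --increments '[[0.6,[0,0.49,-0.78],0],[0.6,[0,0.53,-0.76],0],[0.6,[0,0.57,-0.73],0],[0.6,[0,0.61,-0.7],0],[0.6,[0,0.65,-0.66],0]]'

```text
time_s: 11.82
tool_pos: [602.9, -207.4, 197.9]
tool_rot: [0.669, 0.743, -0.002, -0.001]
wrist_force: [-8.0, -3.8, 2.0]
finger_gap: 0.123
finger_force: 38.9
```

carry_out --increments '[[0.6,[0,0.68,-0.63],0],[0.6,[0,0.71,-0.59],0],[0.6,[0,0.74,-0.55],0],[0.6,[0,0.77,-0.51],0],[0.6,[0,0.79,-0.47],0]]'

```text
time_s: 12.45
tool_pos: [639.5, -203.7, 227.8]
tool_rot: [0.669, 0.743, -0.002, -0.001]
wrist_force: [-11.1, -2.5, 9.3]
finger_gap: 0.121
finger_force: 38.9
```

carry_out --increments '[[0.6,[0,0,0],0],[0.6,[0,0,0],0],[0.6,[0,0,0],0]]'

```text
time_s: 12.82
tool_pos: [641.0, -203.6, 228.3]
tool_rot: [0.669, 0.743, -0.001, 0.001]
wrist_force: [-8.2, -1.3, 8.5]
finger_gap: 0.121
finger_force: 40.1
```

```bash
python3 - <<'E'
from h import *
import pickle
s=robot.sense();print(s['tool_pos'],s['wrist_force'],s['finger_gap'],s['finger_force'],yaw())
p=s['tool_pos']-np.array([558.6,-212,118.4]);x=p[0]*np.cos(np.radians(6))+p[1]*np.sin(np.radians(6));print('box dx',x,'dz',p[2],np.degrees(np.arctan2(48+p[2],170-x))-15.77)
w=shot('wrist','w7.png');sd=shot('side');t=shot('top');pickle.dump((w,sd,t),open('w7.pkl','wb'))
A=cv2.resize(sd['img'][80:230,260:400,::-1],(420,450),interpolation=2);B=cv2.resize(t['img'][100:240,340:450,::-1],(354,450),interpolation=2)
cv2.imwrite('pics/f.png',np.hstack([A,B]))
E
```

```text
[ 641.04311166 -203.58489128  228.33150304] [-8.17568707 -1.28109292  8.46585825] 0.1206182783859529 40.05294442176819 96.01969639636573
box dx 82.87109805228111 dz 109.93150304023612 45.34500926082063
```

View pics/f.png

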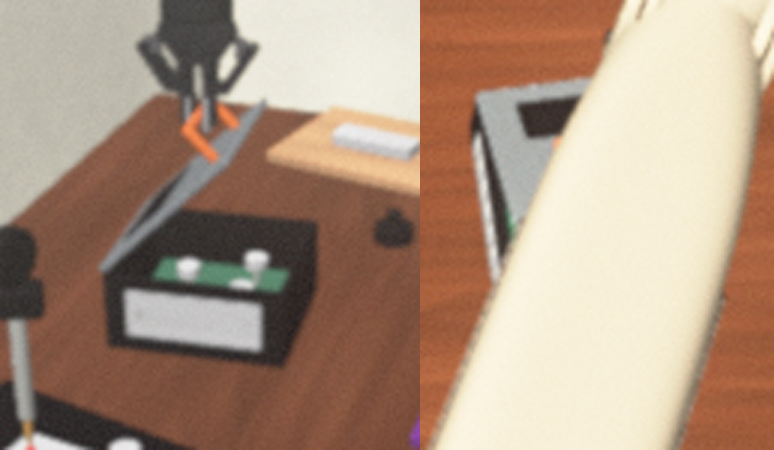

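The side crop shows the cover held open with its free edge at crop (265,100), side pixel (348.3,113.3). The screws inside the box are exposed. The bar and dot are still under the tip at the lower left. Next is a numeric check of the angle.

```bash
python3 - <<'E'
from h import *
import pickle
w,sd,t=pickle.load(open('w7.pkl','rb'));s0=pickle.load(open('d0.pkl','rb'))['side']
c,s_=np.cos(np.radians(6)),np.sin(np.radians(6));ex=np.array([c,s_,0]);ey=np.array([-s_,c,0]);H=np.array([559.5,-212,0])+170*ex+[0,0,90.5]
def cast(d,u,v,yb):
    p,r=ray(d,u,v);k=(yb-(p-H)@ey)/(r@ey);X=p+k*r-H;return X@ex,X[2]
x,z=cast(sd,348.3,113.3,-90);print('far corner',x,z,np.hypot(x,z),np.degrees(np.arctan2(z,-x)))
def om(d,x0,y0,x1,y1):
    im=d['img'].astype(int)[y0:y1,x0:x1];r,g,b=im[...,0],im[...,1],im[...,2]
    return np.argwhere((r>170)&(r>g+60)&(b<120))[:,::-1]+[x0,y0]
P=om(sd,315,105,345,140);Q=om(s0,335,135,365,178)
e=P[P[:,0]<=P[:,0].min()+1].mean(0);f=P[P[:,1]>=P[:,1].max()-1].mean(0);print(e,f)
a=np.array(cast(sd,*e,45));b=np.array(cast(sd,*f,45));print('bar end',a,'post base',b,'bar angle',np.degrees(np.arctan2(a[1],-a[0]))-15.77,'post tilt',np.degrees(np.arctan2(a[0]-b[0],a[1]-b[1])))
for th in(42,45,48):
    q=np.radians(th+15.77);X=H+176.6*(-np.cos(q)*ex+[0,0,np.sin(q)])+45*ey;print(th,proj(sd,X).round(1))
E
```

```text
far corner -140.7836565536685 141.9109056459098 199.89683112511713 45.22846662712909
[320.83333333 123.        ] [330.2 132.4]
bar end [-84.72525725 156.53959832] post base [-114.09682051  127.7561206 ] bar angle 45.80604194734927 post tilt 45.57937661299645
42 [323.8 125.4]
45 [321.3 123.8]
48 [318.7 122.3]
```

The side view gives 45.2, 45.8 and 45.6 degrees, and the tool travel gives 44.7 to 45.3. The grip is steady, so I hand in.

```bash
python3 - <<'E'
from h import *
s=robot.sense();print(s['tool_pos'],s['finger_force'],robot.close_job())
E
```

```text
the job is handed in; nothing more can be done
[ 641.01876037 -203.57139691  228.29518744] 40.04995107650757 None
```

The job is handed in: the bar's red dot is under the gauge tip to within about 1 mm, and the gripper is still holding the cover open at about 45 degrees; the oil bottle, spare knob and screwdriver were not touched.

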